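# Lock the panel case

## Robot

A 6-joint arm with a two-finger parallel gripper is mounted at the origin on a cart in front of the work surface, level with it; the furniture and walls round the work are solid. World frame = base frame: x ahead of the robot, y to its left, z up, the work surface at z = 0. Lengths are in m, angles in rad, forces in N, time in s.
With the tool pointing down it reaches from about 0.275 to 0.825 m from the base axis. Payload 5.2 kg.
Tool frame: the origin (TCP) lies at the very end of the fingers, on their centre line; the grasp point (between the pads) lies 19 mm behind it; z points along the fingers, y is the line along which they close (so a half turn about z gives the same grasp; the last joint's range is limited). The gripper opens to 93 mm and grips with 3 to 60 N. Pads are 15 mm wide; open, the fingers measure 128 mm over their backs; the gripper's body (75 mm by 188 mm) begins 65 mm behind the grasp point.
Start: joints at [-1.397, 0.259, 1.535, -0, 1.348, -0.203], TCP at [0.202, -0.511, 0.219] pointing down, gripper open.
Joint ranges: [-3.14, 3.14], [-0.91, 2.08], [0.19, 2.58], [-1.22, 4.36], [0.22, 2.71], [-3.12, 3.12]. Speed limits (rad/s): [2.57, 2.57, 3.14, 3.14, 3.14, 3.14].

## Interface

Orientations are given as a 3x3 rotation matrix whose columns are the frame's x, y, z axes.
In Python, from station import arm gives the robot as it stands.
- The arm moves only by the shell command python3 -m jog 'ROWS'. ROWS is JSON, a list of rows, each an object of numbers: "dx", "dy", "dz": the shift along the tool's x, y, z in m; "spin": the turn about the tool's z in rad; "hand": the gripper's target within -1 to 1 (shut at 1, half-way at 0, fully open at -1). In form: [{"dx": .., "dy": .., "dz": .., "spin": .., "hand": ..}, ...]. A call has 1 to 5 rows; each row is the pose to reach, as a shift and turn from the pose commanded when the call began, along the tool's axes at that moment; what a row does not reach only later rows make up. A row lasts 1/12 s, in which the tool goes at most 41.7 mm and 7.16 degrees, less where a joint would pass 70% of its speed; a pose out of reach is approached as far as the arm can. A call with a gripper value outside its range is refused whole. The fingers move at their own pace and stop on an object; the grip force is fixed at half the most. Time passes only in rows, so rows that repeat a pose let the fingers close. It gives the time, the measured TCP pose, the force, the opening and the grip force at its end, in the units of the state.
- arm.read_state(): the state, without advancing time (a new reading comes with each control period).
- arm.grab_frame(name): name is "scene" or "top" or "wrist"; returns the picture (480x640x3 uint8, red, green, blue); there is no depth.
- arm.camera_model(name): a dict with "fx", "fy", "cx", "cy" (pixels), "origin" and "rotation" of the camera in the world. Camera axes: x right, y up, looking along -z (the intrinsics and any distortion apply to the point x, -y, -z); pixel columns grow to the right and rows downward; lengths in m; the calibration is good to about 2 mm. A picture is of the moment at which its call begins: read the wrist's pose just before it. camera_model takes no time and is no camera call; for the wrist camera it gives the pose at the moment of the call.
- arm.sign_off(): hands the job in; it is judged then, once.
The state is a dict: "clock": time; "joints": joint angles; "joint_vel": joint speeds; "joint_efforts": joint torques, N m; "tool_pos": TCP position; "eef_rot": TCP orientation; "contact_force": force on the tool from outside, world axes, zero at the start; "wrist_torque": the same for the moment, N m; "gripper_width": finger opening in m; "grasp_force": force on a finger pad.
Only numpy, scipy, OpenCV 4.12 (cv2) and the standard library are available. Lean on these libraries where they do the work, as an engineer would, in place of code of your own. Each camera call takes 0.05 s, during which the arm holds its last target. There are 200 camera calls.

## Task

Lock the flat wooden panel case: with closed fingertips push the post of the slotted disc round until the slot lines up with the bar, then push the bar by its thumb plate through the disc until it is fully home in the keeper. Nothing needs gripping or lifting, do not force the parts, and leave the paint tube, the ink bottle and the jar where they are. Finish clear of everything.

Things in the scene. Friction and masses are not known exactly. Their poses are not given: they have to be found in the camera images.
- case: Flat wooden case 330 x 180 mm, 36 high, fixed; origin: centre of its underside. Its x axis is the bar's pushing direction. Along the middle of its top (y = 0): steel guide with the bar, x -100 to +28 mm; slotted disc, axis at x +70; keeper, x +112 to +142. All these are 23 mm high above the top; only post and thumb plate stand higher. A low handle projects 27 mm from the +y side.
- lock_disc (a joint): Angle of the slotted aluminium disc (76 mm across, vertical axis), counterclockwise from above. A straight slot 22 mm wide crosses it. At 0 and at 3.14 the slot lies along the bar (equally good); it turns from -0.2 to 3.34 and starts between 0.45 and 2.65. It stays where left; turning takes about 1.2 N at the post.
- disc_slot (a point): Centre of the disc's slot at the level of the disc's top; its x axis lies along the slot.
- disc_post (a point): Top centre of the round upright finger post on the disc: 12 mm diameter, 27 mm high above the disc's top, 26 mm from the axis, at right angles to the slot (its direction from the axis, in the case's frame, is the joint angle + 1.57).
- thumb_plate (a point): Middle of the top edge of the bar's thumb plate: an upright steel plate 12 mm thick along the bar, 30 wide, 24 high, from 27 to 51 mm above the case's top. With the bar home it is at x = +16 mm in the case's frame; it starts 112 to 127 mm short of that.
- bar_nose (a point): Tip of the bar's tapered nose, half-way up the bar; the steel bar is 165 long, 16 wide, 12 high, 0.1 to 0.2 kg, slides freely (1 to 2 N) and is held down in the guide. It starts outside the disc. x axis along the bar, in the pushing direction.
- keeper_end (a point): Inner end wall of the keeper, at the nose's height: the nose touches it when the bar is fully home (x axis in the pushing direction).
- paint_tube_white: White metal paint tube 32 x 99 x 24 mm lying on the case's lid; origin at the centre of its underside. Leave alone.
- ink_bottle: Ink bottle 45 x 45 x 70 mm standing on the table beyond the case; origin at its underside. Leave alone.
- glass_jar: Grey round rinsing jar, 72 mm across and 72 mm high, on the table beyond the case; origin at its underside. Leave alone.

How it is judged:
By the outcome, as a careful person would: the job done as asked, in the order asked, and still so for the second after the job is handed in, with the robot touching nothing.
It also fails if it takes over 43 s, if anything falls off the work surface, if the arm or the gripper's body presses on something with over 40 N, if the wrist force passes 120 N, or if a joint passes its speed limit or range.

## Working session

There is one attempt and no reset: what is moved stays moved. The work goes in short steps, Python scripts to look and compute and a shell command to move; the robot and the scene stay as the last step left them, time stands still between calls to the robot, and variables do not carry over. Pictures are saved under pics/ and viewed, at most 10 in all, crops included, and the job is handed in when it is done.

```bash
ls; mkdir -p pics; python3 - <<'E'
from station import arm
import cv2
for n in("top","scene"):
    m=arm.camera_model(n); print(n,m)
    cv2.imwrite(f"pics/{n}0.png",arm.grab_frame(n)[:,:,::-1])
s=arm.read_state(); print(s["tool_pos"],s["eef_rot"],s["clock"])
E
```

```text
pics
top {'fx': 494.1749621207459, 'fy': 494.1749621207459, 'cx': 325.12129763761817, 'cy': 237.67413710579555, 'origin': array([0.4954053 , 0.11305849, 0.93585487]), 'rotation': array([[-0.01642724,  0.98613649, -0.16512109],
       [-0.999803  , -0.01436068,  0.01370154],
       [ 0.01114034,  0.16531364,  0.98617813]])}
scene {'fx': 553.6663330845421, 'fy': 553.6663330845421, 'cx': 315.33134090004216, 'cy': 245.9784667758018, 'origin': array([0.16115371, 0.54487662, 0.62924696]), 'rotation': array([[-0.69324783,  0.48681839, -0.53142761],
       [-0.72043642, -0.44819128,  0.52924091],
       [ 0.01946299,  0.74975492,  0.66142933]])}
[ 0.20232027 -0.51091678  0.21793745] [[ 9.29839474e-01  3.67965331e-01 -2.60515359e-04]
 [ 3.67965272e-01 -9.29838216e-01  1.56516430e-03]
 [ 3.33689063e-04 -1.55121215e-03 -9.99998741e-01]] 0.1
```

View pics/top0.png

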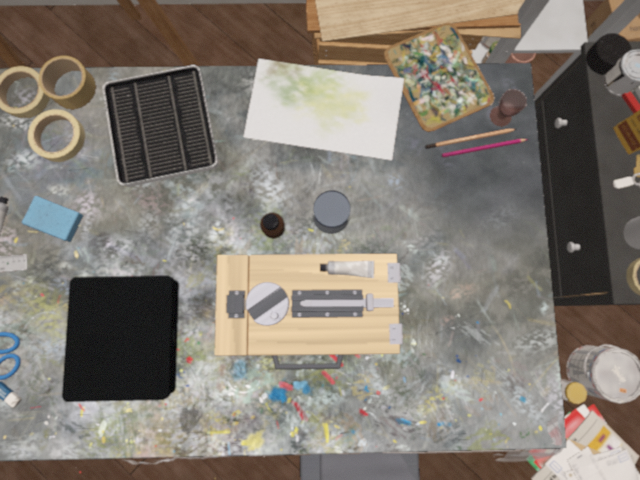

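View pics/scene0.png

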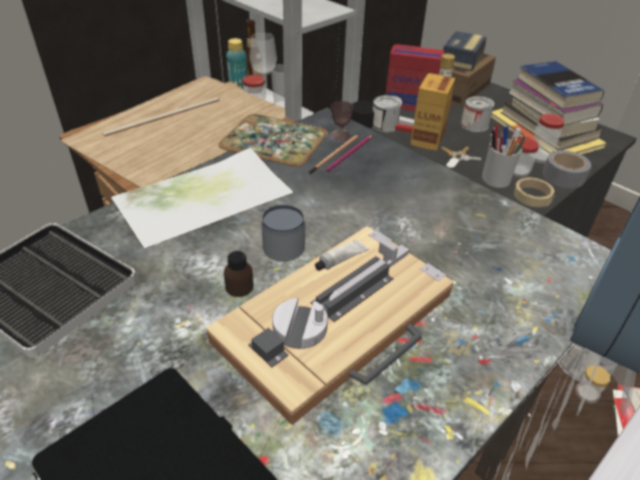

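The top view shows the case at about (307,305). The bar pushes towards image left (+y), the disc is at (268,303), the thumb plate near (372,302) and the post near (275,315). I'll enlarge that area.

```bash
python3 - <<'E'
import cv2
a=cv2.imread("pics/top0.png")[240:380,205:410]
cv2.imwrite("pics/c1.png",cv2.resize(a,(800,546),interpolation=cv2.INTER_CUBIC))
E
```

```text
(no output)
```

View pics/c1.png

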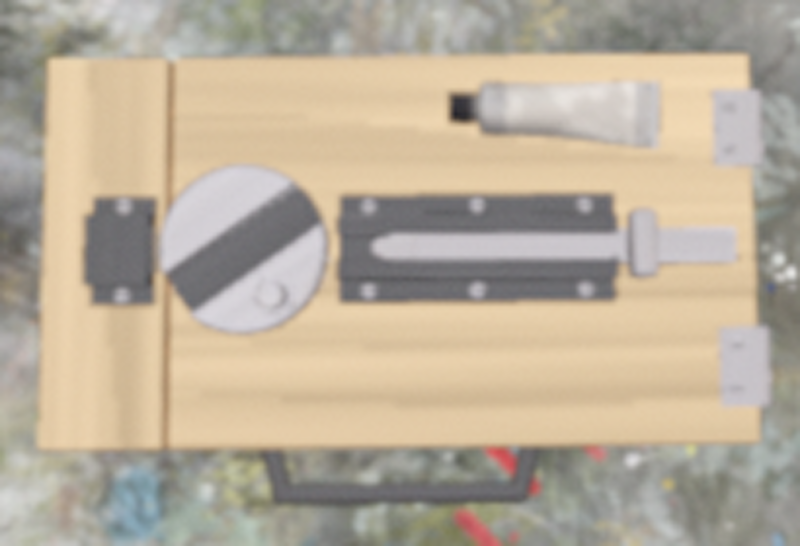

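Slot angle is about +0.58 rad, so the post must go clockwise towards case +x, which is world +y. Next I'll compute the positions.

```bash
cat >h.py <<'E'
import numpy as np
from station import arm
def ray(n,u,v,z,m=None):
    m=m or arm.camera_model(n)
    d=m["rotation"]@np.array([(u-m["cx"])/m["fx"],-(v-m["cy"])/m["fy"],-1])
    return (m["origin"]+d*(z-m["origin"][2])/d[2])
def tool(p):  # world target -> dx,dy,dz from measured pose
    s=arm.read_state(); return np.round(s["eef_rot"].T@(np.array(p)-s["tool_pos"]),4)
E
python3 - <<'E'
from h import *
P=lambda c,z: ray("top",205+c[0]*205/800-.4,240+c[1]*140/546-.4,z)
C=[P(c,.036) for c in[(48,57),(748,54),(760,442),(38,448)]]
for c in C: print(c.round(4))
print("size",[np.linalg.norm(C[i]-C[(i+1)%4]).round(4) for i in range(4)],"ctr",np.mean(C,0))
ex=(C[0]+C[3]-C[1]-C[2]);print("yaw",np.degrees(np.arctan2(ex[1],ex[0])))
d=P((244,249),.059);print("disc",d)
p=P((270,293),.086);print("post",p,p-d,np.linalg.norm((p-d)[:2]))
print("plate",P((643,242),.087),"nose",P((370,247),.053))
print("plateback",P((653,242),.087))
print("keeper",P((120,250),.059))
E
```

```text
[0.6182 0.2993 0.036 ]
[ 0.6148 -0.0298  0.036 ]
[ 0.4362 -0.0281  0.036 ]
[0.4391 0.3003 0.036 ]
size [np.float64(0.3291), np.float64(0.1786), np.float64(0.3284), np.float64(0.1791)] ctr [0.52707421 0.13539114 0.036     ]
yaw 89.4372643304016
disc [0.52650127 0.20473762 0.059     ]
post [0.50636453 0.19056455 0.086     ] [-0.02013673 -0.01417307  0.027     ] 0.02462446116739498
plate [0.52574947 0.02757889 0.087     ] nose [0.52669825 0.14825432 0.053     ]
plateback [0.52567937 0.02320172 0.087     ]
keeper [0.52694924 0.26046703 0.059     ]
```

```bash
python3 -c "
from h import *
print(tool([.503,.168,.16]))"
```

```text
[ 0.5294 -0.5206  0.0589]
```

```bash
R='x'
python3 -m jog '[{"dx":0.148,"dy":-0.146,"dz":0.016,"spin":0,"hand":1},{"dx":0.148,"dy":-0.146,"dz":0.016,"spin":0,"hand":1},{"dx":0.148,"dy":-0.146,"dz":0.016,"spin":0,"hand":1},{"dx":0.148,"dy":-0.146,"dz":0.016,"spin":0,"hand":1},{"dx":0.148,"dy":-0.146,"dz":0.016,"spin":0,"hand":1}]'
python3 -m jog '[{"dx":0.148,"dy":-0.146,"dz":0.016,"spin":0,"hand":1},{"dx":0.148,"dy":-0.146,"dz":0.016,"spin":0,"hand":1},{"dx":0.148,"dy":-0.146,"dz":0.016,"spin":0,"hand":1},{"dx":0.148,"dy":-0.146,"dz":0.016,"spin":0,"hand":1},{"dx":0.148,"dy":-0.146,"dz":0.016,"spin":0,"hand":1}]'
python3 -m jog '[{"dx":0.148,"dy":-0.146,"dz":0.016,"spin":0,"hand":1},{"dx":0.148,"dy":-0.146,"dz":0.016,"spin":0,"hand":1},{"dx":0.148,"dy":-0.146,"dz":0.016,"spin":0,"hand":1},{"dx":0.148,"dy":-0.146,"dz":0.016,"spin":0,"hand":1},{"dx":0.148,"dy":-0.146,"dz":0.016,"spin":0,"hand":1}]'
python3 -m jog '[{"dx":0,"dy":0,"dz":0,"spin":-0.6,"hand":1},{"dx":0,"dy":0,"dz":0,"spin":-0.6,"hand":1},{"dx":0,"dy":0,"dz":0,"spin":-0.6,"hand":1},{"dx":0,"dy":0,"dz":0,"spin":-0.6,"hand":1},{"dx":0,"dy":0,"dz":0,"spin":-0.6,"hand":1}]'
python3 -m jog '[{"dx":0,"dy":0,"dz":0,"spin":-0.58,"hand":1},{"dx":0,"dy":0,"dz":0,"spin":-0.58,"hand":1},{"dx":0,"dy":0,"dz":0,"spin":-0.58,"hand":1},{"dx":0,"dy":0,"dz":0,"spin":-0.58,"hand":1},{"dx":0,"dy":0,"dz":0,"spin":-0.58,"hand":1}]'
python3 -c "
from h import *
s=arm.read_state();print(s['tool_pos'],s['eef_rot'],s['gripper_width'],s['contact_force'])
print(tool([.503,.168,.16]))"
```

```text
clock: 0.52
tool_pos: [0.2863, -0.3193, 0.2021]
eef_rot: [[0.93, 0.367, -0.0], [0.367, -0.93, 0.001], [0.0, -0.001, -1.0]]
contact_force: [1.3, -0.7, 0.4]
gripper_width: 0.0637
grasp_force: 0.0
clock: 0.93
tool_pos: [0.3701, -0.1293, 0.1865]
eef_rot: [[0.93, 0.367, 0.0], [0.367, -0.93, -0.0], [0.0, 0.0, -1.0]]
contact_force: [0.7, -0.7, -0.7]
gripper_width: 0.0312
grasp_force: 0.0
clock: 1.35
tool_pos: [0.454, 0.061, 0.1704]
eef_rot: [[0.93, 0.368, -0.0], [0.368, -0.93, -0.0], [-0.0, 0.0, -1.0]]
contact_force: [0.1, -1.0, 0.2]
gripper_width: 0.0011
grasp_force: 0.0
clock: 1.77
tool_pos: [0.4535, 0.0591, 0.1703]
eef_rot: [[0.554, 0.833, -0.001], [0.833, -0.554, 0.0], [-0.001, -0.001, -1.0]]
contact_force: [-0.2, 0.1, 0.5]
gripper_width: 0.0004
grasp_force: 0.0
clock: 2.18
tool_pos: [0.4535, 0.0588, 0.1704]
eef_rot: [[0.008, 1.0, -0.001], [1.0, -0.008, 0.0], [0.0, -0.001, -1.0]]
contact_force: [0.6, -0.1, 0.4]
gripper_width: 0.0006
grasp_force: 0.0
[0.45351797 0.05880232 0.17035106] [[ 7.62196993e-03  9.99970575e-01 -8.68368312e-04]
 [ 9.99970946e-01 -7.62186979e-03  1.18579691e-04]
 [ 1.11957612e-04 -8.69246894e-04 -9.99999616e-01]] 0.0005994571821788365 [ 0.59515707 -0.107733    0.35665404]
[0.1096 0.0487 0.0103]
```

Tool x is now world +y and tool y is world +x. I'll move above the start point and check with the wrist camera.

```bash
python3 -m jog '[{"dx":0.108,"dy":0.049,"dz":0.01,"spin":0,"hand":1},{"dx":0.108,"dy":0.049,"dz":0.01,"spin":0,"hand":1},{"dx":0.108,"dy":0.049,"dz":0.01,"spin":0,"hand":1},{"dx":0.108,"dy":0.049,"dz":0.01,"spin":0,"hand":1}]'
python3 -c "
from h import *;import cv2
m=arm.camera_model('wrist');print(m);a=arm.grab_frame('wrist')
cv2.imwrite('pics/w1.png',a[:,:,::-1])"
```

```text
clock: 2.52
tool_pos: [0.506, 0.1707, 0.1598]
eef_rot: [[0.011, 1.0, 0.0], [1.0, -0.011, 0.002], [0.002, 0.0, -1.0]]
contact_force: [1.1, -0.6, 0.3]
gripper_width: 0.0006
grasp_force: 0.0
{'fx': 355.1630372429599, 'fy': 355.1630372429599, 'cx': 321.2688027624041, 'cy': 233.4281857764345, 'origin': array([0.50769505, 0.24118211, 0.32582702]), 'rotation': array([[ 9.99943290e-01,  1.06303495e-02,  6.41860489e-04],
       [-1.04519060e-02,  9.68024498e-01,  2.50637844e-01],
       [ 2.04303121e-03, -2.50630339e-01,  9.68080709e-01]])}
```

View pics/w1.png

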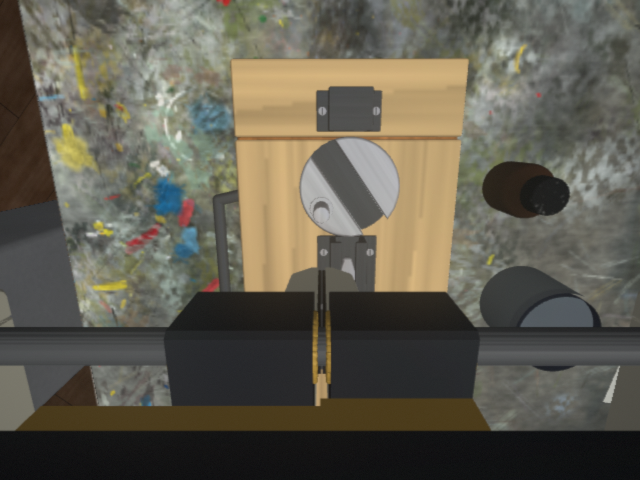

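The wrist view shows the disc centred at about (350,187), the post top at about (321,211), and the slot running from upper left to lower right. The fingertips sit behind the post.

```bash
cat >>h.py <<'E'
def dest(img):
    import cv2
    cv2.imwrite(img,arm.grab_frame('wrist')[:,:,::-1])
E
python3 -c "
from h import *
d=ray('wrist',350,187,.059);p=ray('wrist',321,211,.086);print(d,p,p-d)
k=ray('wrist',349,108,.059);print('keeper',k)
print(tool([.503,.168,.067]))"
```

```text
[0.52787894 0.20543707 0.059     ] [0.50600626 0.19259784 0.086     ] [-0.02187268 -0.01283923  0.027     ]
keeper [0.5265588  0.26153754 0.059     ]
[-0.0004 -0.0015  0.0927]
```

```bash
python3 -m jog '[{"dx":-0.001,"dy":-0.001,"dz":0.04,"spin":0,"hand":1},{"dx":-0.001,"dy":-0.001,"dz":0.075,"spin":0,"hand":1},{"dx":-0.001,"dy":-0.001,"dz":0.092,"spin":0,"hand":1},{"dx":-0.001,"dy":-0.001,"dz":0.092,"spin":0,"hand":1}]'
python3 -m jog '[{"dx":0.003,"dy":0,"dz":0,"spin":0.007,"hand":1},{"dx":0.006,"dy":0,"dz":0,"spin":0.007,"hand":1},{"dx":0.009,"dy":0,"dz":0,"spin":0.007,"hand":1},{"dx":0.012,"dy":0,"dz":0,"spin":0.007,"hand":1}]'

```

```text
clock: 2.9
tool_pos: [0.4992, 0.1636, 0.0646]
eef_rot: [[0.014, 1.0, -0.009], [1.0, -0.014, -0.001], [-0.002, -0.009, -1.0]]
contact_force: [-0.2, -0.1, 0.2]
gripper_width: 0.0002
grasp_force: 0.0
clock: 3.23
tool_pos: [0.5046, 0.1772, 0.0704]
eef_rot: [[0.021, 1.0, 0.003], [1.0, -0.021, -0.0], [0.0, 0.003, -1.0]]
contact_force: [-0.8, -2.3, 0.5]
gripper_width: 0.001
grasp_force: 1.4
```

```bash
python3 -m jog '[{"dx":0.003,"dy":0,"dz":0,"spin":-0.011,"hand":1},{"dx":0.006,"dy":0,"dz":0,"spin":-0.011,"hand":1},{"dx":0.009,"dy":0,"dz":0,"spin":-0.011,"hand":1},{"dx":0.010,"dy":0,"dz":0,"spin":-0.011,"hand":1},{"dx":0.010,"dy":0,"dz":0,"spin":-0.011,"hand":1}]'
python3 -m jog '[{"dx":0,"dy":0,"dz":0,"spin":0,"hand":1},{"dx":0,"dy":0,"dz":0,"spin":0,"hand":1}]'
python3 -c "
from h import *
dest('pics/w2.png')
import cv2
a=cv2.imread('pics/w2.png')[60:310,200:500];cv2.imwrite('pics/w2c.png',cv2.resize(a,(720,600),interpolation=cv2.INTER_CUBIC))"
```

```text
clock: 3.65
tool_pos: [0.504, 0.1877, 0.0688]
eef_rot: [[0.01, 1.0, 0.001], [1.0, -0.01, 0.001], [0.001, 0.001, -1.0]]
contact_force: [-1.0, -1.4, -0.3]
gripper_width: 0.0003
grasp_force: 0.2
clock: 3.82
tool_pos: [0.5044, 0.1874, 0.0688]
eef_rot: [[0.01, 1.0, 0.001], [1.0, -0.01, 0.001], [0.001, 0.001, -1.0]]
contact_force: [-0.1, -0.7, -0.1]
gripper_width: 0.0006
grasp_force: 0.0
```

View pics/w2c.png

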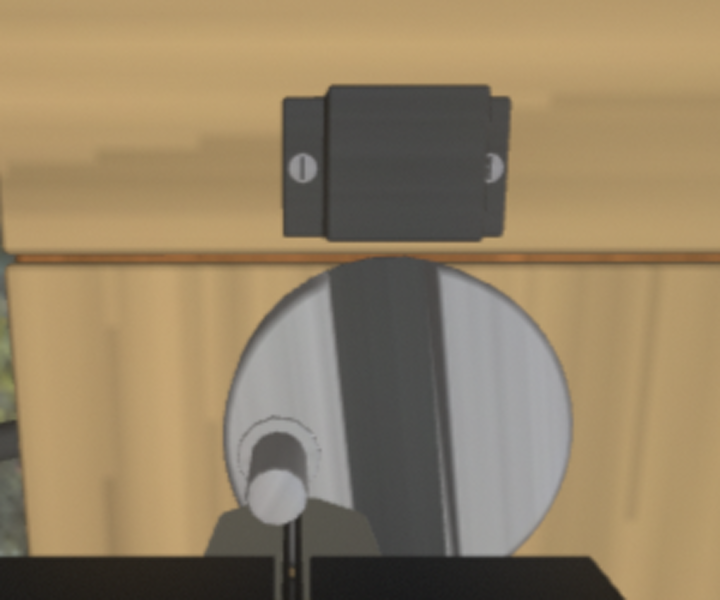

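The slot is nearly aligned: its left edge runs from crop (330,275) to (353,510). I'll compute what's left.

```bash
cat >>h.py <<'E'
def ang(u1,v1,u2,v2,z=.059,x0=200,y0=60,k=2.4):
    a,b=[ray('wrist',x0+u/k-.3,y0+v/k-.3,z) for u,v in((u1,v1),(u2,v2))]
    d=a-b; return a.round(4),b.round(4),np.degrees(np.arctan2(d[1],d[0])).round(2)
E
python3 -c "
from h import *
print(ang(330,275,353,510)); print('R',ang(438,268,456,550)); print('case groove',ang(708,257,12,259,.036))
print('disc',ang(398,257,398,258),ang(224,425,571,425),arm.read_state()['tool_pos'])
print('post',ang(277,497,277,496,.086)[0])"
```

```text
(array([0.514 , 0.2423, 0.059 ]), array([0.5191, 0.1911, 0.059 ]), np.float64(95.74))
R (array([0.536 , 0.2435, 0.059 ]), array([0.5421, 0.1814, 0.059 ]), np.float64(95.62))
case groove (array([0.602 , 0.2434, 0.036 ]), array([0.442 , 0.2445, 0.036 ]), np.float64(-0.39))
disc (array([0.5278, 0.2457, 0.059 ]), array([0.5278, 0.2455, 0.059 ]), np.float64(91.26)) (array([0.4914, 0.2107, 0.059 ]), array([0.5655, 0.21  , 0.059 ]), np.float64(179.42)) [0.50428095 0.18735013 0.06880847]
post [0.503  0.2042 0.086 ]
```

6.2° is left, which is about 2.8 mm at the post.

```bash
python3 -m jog '[{"dx":0.001,"dy":0,"dz":0,"spin":0,"hand":1},{"dx":0.002,"dy":0,"dz":0,"spin":0,"hand":1},{"dx":0.0029,"dy":0,"dz":0,"spin":0,"hand":1},{"dx":0.0029,"dy":0,"dz":0,"spin":0,"hand":1},{"dx":0.0029,"dy":0,"dz":0,"spin":0,"hand":1}]'
python3 -m jog '[{"dx":-0.008,"dy":0,"dz":0,"spin":0,"hand":1},{"dx":-0.016,"dy":0,"dz":0,"spin":0,"hand":1},{"dx":-0.016,"dy":0,"dz":0,"spin":0,"hand":1}]'
python3 -c "
from h import *
dest('pics/w3.png')
import cv2
a=cv2.imread('pics/w3.png')[60:310,200:500];cv2.imwrite('pics/w3c.png',cv2.resize(a,(720,600),interpolation=cv2.INTER_CUBIC))"
```

```text
clock: 4.28
tool_pos: [0.5037, 0.19, 0.0687]
eef_rot: [[0.01, 1.0, -0.0], [1.0, -0.01, 0.0], [0.0, -0.0, -1.0]]
contact_force: [-1.3, -1.0, 0.8]
gripper_width: 0.0003
grasp_force: 0.5
clock: 4.53
tool_pos: [0.5037, 0.1726, 0.0686]
eef_rot: [[0.011, 1.0, 0.0], [1.0, -0.011, -0.0], [-0.0, 0.0, -1.0]]
contact_force: [-0.3, -0.3, 0.8]
gripper_width: 0.0001
grasp_force: 0.0
```

View pics/w3c.png

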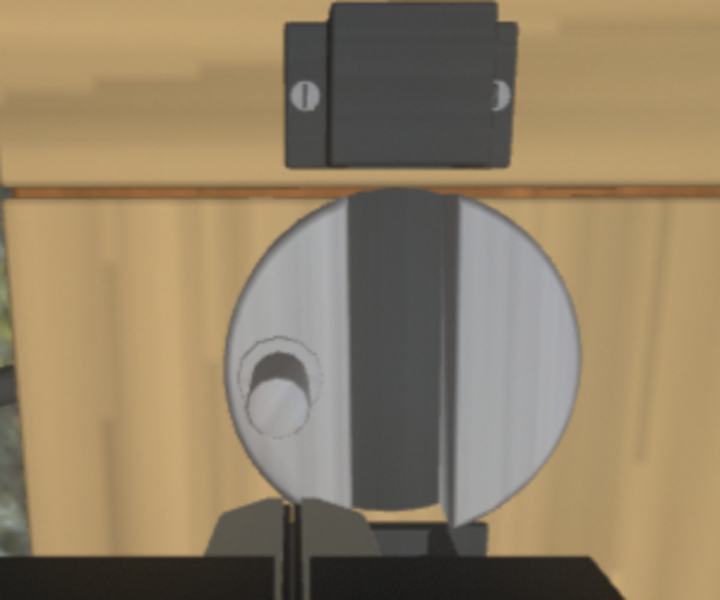

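```bash
python3 -c "
from h import *
print(ang(347,205,351,505)); print('R',ang(459,205,454,520)); print('groove',ang(715,191,5,191,.036))
print(tool([.525,.003,.13]),tool([.525,.003,.0685]),arm.read_state()['tool_pos'])"
```

```text
(array([0.5169, 0.2418, 0.059 ]), array([0.5181, 0.178 , 0.059 ]), np.float64(91.11))
R (array([0.5393, 0.2416, 0.059 ]), array([0.5408, 0.1743, 0.059 ]), np.float64(91.29))
groove (array([0.6013, 0.2437, 0.036 ]), array([0.4413, 0.2454, 0.036 ]), np.float64(-0.61))
[-0.1698  0.0232 -0.0613] [-0.1698  0.0232  0.0002] [0.50372828 0.17305533 0.06869355]
```

Within 1.7°, about 1 mm at the rim, so the slot is aligned. Next I'll rise, go back behind the thumb plate and come down.

```bash
python3 -m jog '[{"dx":0,"dy":0,"dz":-0.035,"spin":0,"hand":1},{"dx":0,"dy":0,"dz":-0.06,"spin":0,"hand":1},{"dx":-0.04,"dy":0.012,"dz":-0.06,"spin":0,"hand":1},{"dx":-0.08,"dy":0.023,"dz":-0.06,"spin":0,"hand":1},{"dx":-0.12,"dy":0.023,"dz":-0.06,"spin":0,"hand":1}]'
python3 -m jog '[{"dx":-0.04,"dy":0,"dz":0,"spin":0,"hand":1},{"dx":-0.056,"dy":0,"dz":0,"spin":0,"hand":1},{"dx":-0.056,"dy":0,"dz":0,"spin":0,"hand":1}]'
python3 -c "
from h import *
print(tool([.525,-.003,.069]))"
```

```text
clock: 5.0
tool_pos: [0.5277, 0.0526, 0.1298]
eef_rot: [[0.008, 1.0, 0.004], [1.0, -0.008, -0.0], [-0.0, 0.004, -1.0]]
contact_force: [0.9, -0.0, -0.4]
gripper_width: 0.0007
grasp_force: 0.0
clock: 5.25
tool_pos: [0.5252, -0.006, 0.1288]
eef_rot: [[0.015, 1.0, 0.001], [1.0, -0.015, -0.001], [-0.001, 0.001, -1.0]]
contact_force: [0.7, -0.3, 0.4]
gripper_width: 0.0004
grasp_force: 0.0
[ 0.0031 -0.0003  0.0598]
```

```bash
python3 -m jog '[{"dx":0,"dy":0,"dz":0.03,"spin":0,"hand":1},{"dx":0.001,"dy":0,"dz":0.055,"spin":0,"hand":1},{"dx":0.002,"dy":0,"dz":0.06,"spin":0,"hand":1},{"dx":0.002,"dy":0,"dz":0.06,"spin":0,"hand":1}]'
python3 -m jog '[{"dx":0.006,"dy":0,"dz":0,"spin":0,"hand":1},{"dx":0.012,"dy":0,"dz":0,"spin":0,"hand":1},{"dx":0.017,"dy":0,"dz":0,"spin":0,"hand":1},{"dx":0.022,"dy":0,"dz":0,"spin":0,"hand":1},{"dx":0.027,"dy":0,"dz":0,"spin":0,"hand":1}]'

```

```text
clock: 5.58
tool_pos: [0.5232, 0.0011, 0.0671]
eef_rot: [[0.01, 1.0, -0.004], [1.0, -0.01, 0.001], [0.001, -0.004, -1.0]]
contact_force: [0.9, -0.0, 0.5]
gripper_width: 0.0006
grasp_force: 0.0
clock: 6.0
tool_pos: [0.5258, 0.0274, 0.0697]
eef_rot: [[0.009, 1.0, 0.002], [1.0, -0.009, -0.0], [-0.0, 0.002, -1.0]]
contact_force: [0.7, -1.5, 0.8]
gripper_width: 0.0001
grasp_force: 0.4
```

Contact made, pushing at about 1.5 N. Continuing.

```bash
python3 -m jog '[{"dx":0.006,"dy":0,"dz":0,"spin":0,"hand":1},{"dx":0.012,"dy":0,"dz":0,"spin":0,"hand":1},{"dx":0.018,"dy":0,"dz":0,"spin":0,"hand":1},{"dx":0.024,"dy":0,"dz":0,"spin":0,"hand":1},{"dx":0.030,"dy":0,"dz":0,"spin":0,"hand":1}]'
python3 -m jog '[{"dx":0.006,"dy":0,"dz":0,"spin":0,"hand":1},{"dx":0.012,"dy":0,"dz":0,"spin":0,"hand":1},{"dx":0.018,"dy":0,"dz":0,"spin":0,"hand":1},{"dx":0.024,"dy":0,"dz":0,"spin":0,"hand":1},{"dx":0.030,"dy":0,"dz":0,"spin":0,"hand":1}]'

```

```text
clock: 6.42
tool_pos: [0.5254, 0.0574, 0.0687]
eef_rot: [[0.01, 1.0, -0.0], [1.0, -0.01, 0.0], [0.0, -0.0, -1.0]]
contact_force: [-0.5, -0.9, 0.2]
gripper_width: 0.0005
grasp_force: 0.4
clock: 6.83
tool_pos: [0.5257, 0.0874, 0.0686]
eef_rot: [[0.01, 1.0, -0.0], [1.0, -0.01, 0.0], [0.0, -0.0, -1.0]]
contact_force: [-0.2, -0.0, 0.7]
gripper_width: 0.0001
grasp_force: 0.4
```

```bash
python3 -m jog '[{"dx":0.006,"dy":0,"dz":0,"spin":0,"hand":1},{"dx":0.012,"dy":0,"dz":0,"spin":0,"hand":1},{"dx":0.018,"dy":0,"dz":0,"spin":0,"hand":1},{"dx":0.024,"dy":0,"dz":0,"spin":0,"hand":1},{"dx":0.030,"dy":0,"dz":0,"spin":0,"hand":1}]'
python3 -m jog '[{"dx":0.003,"dy":0,"dz":0,"spin":0,"hand":1},{"dx":0.006,"dy":0,"dz":0,"spin":0,"hand":1},{"dx":0.009,"dy":0,"dz":0,"spin":0,"hand":1},{"dx":0.012,"dy":0,"dz":0,"spin":0,"hand":1},{"dx":0.015,"dy":0,"dz":0,"spin":0,"hand":1}]'

```

```text
clock: 7.25
tool_pos: [0.5261, 0.1173, 0.0687]
eef_rot: [[0.01, 1.0, 0.0], [1.0, -0.01, -0.0], [-0.0, 0.0, -1.0]]
contact_force: [-0.9, -1.2, -0.0]
gripper_width: 0.0003
grasp_force: 0.4
clock: 7.67
tool_pos: [0.5261, 0.1319, 0.0686]
eef_rot: [[0.01, 1.0, -0.0], [1.0, -0.01, -0.0], [-0.0, -0.0, -1.0]]
contact_force: [-0.0, 0.3, 0.4]
gripper_width: 0.0002
grasp_force: 0.2
```

Now 1 mm steps, watching for the force rise at the end wall.

```bash
python3 -m jog '[{"dx":0.001,"dy":0,"dz":0,"spin":0,"hand":1},{"dx":0.002,"dy":0,"dz":0,"spin":0,"hand":1},{"dx":0.003,"dy":0,"dz":0,"spin":0,"hand":1},{"dx":0.004,"dy":0,"dz":0,"spin":0,"hand":1},{"dx":0.004,"dy":0,"dz":0,"spin":0,"hand":1}]'
python3 -m jog '[{"dx":0.0005,"dy":0,"dz":0,"spin":0,"hand":1},{"dx":0.001,"dy":0,"dz":0,"spin":0,"hand":1},{"dx":0.001,"dy":0,"dz":0,"spin":0,"hand":1}]'

```

```text
clock: 8.08
tool_pos: [0.5262, 0.1358, 0.0687]
eef_rot: [[0.01, 1.0, 0.0], [1.0, -0.01, 0.0], [0.0, 0.0, -1.0]]
contact_force: [-0.5, -0.3, -0.2]
gripper_width: 0.0006
grasp_force: 0.0
clock: 8.33
tool_pos: [0.5263, 0.1367, 0.0687]
eef_rot: [[0.01, 1.0, 0.0], [1.0, -0.01, -0.0], [-0.0, 0.0, -1.0]]
contact_force: [0.5, -0.0, 0.1]
gripper_width: 0.0005
grasp_force: 0.1
```

```bash
python3 -m jog '[{"dx":0.0007,"dy":0,"dz":0,"spin":0,"hand":1},{"dx":0.0013,"dy":0,"dz":0,"spin":0,"hand":1},{"dx":0.002,"dy":0,"dz":0,"spin":0,"hand":1}]'
python3 -m jog '[{"dx":0.0005,"dy":0,"dz":0,"spin":0,"hand":1},{"dx":0.001,"dy":0,"dz":0,"spin":0,"hand":1},{"dx":0.001,"dy":0,"dz":0,"spin":0,"hand":1}]'

```

```text
clock: 8.58
tool_pos: [0.5264, 0.1371, 0.0688]
eef_rot: [[0.009, 1.0, 0.0], [1.0, -0.009, -0.003], [-0.003, 0.0, -1.0]]
contact_force: [-0.1, -10.2, 2.0]
gripper_width: 0.0003
grasp_force: 4.9
clock: 8.83
tool_pos: [0.5266, 0.1372, 0.0689]
eef_rot: [[0.009, 1.0, 0.0], [1.0, -0.009, -0.004], [-0.004, 0.0, -1.0]]
contact_force: [0.1, -10.4, 1.3]
gripper_width: 0.0003
grasp_force: 5.5
```

A firm stop at TCP y 0.137 with 10 N, where home was predicted at 0.138. I'll back off, rise and check.

```bash
python3 -m jog '[{"dx":-0.01,"dy":0,"dz":0,"spin":0,"hand":1},{"dx":-0.03,"dy":0,"dz":0,"spin":0,"hand":1},{"dx":-0.03,"dy":0,"dz":-0.03,"spin":0,"hand":1},{"dx":-0.03,"dy":0,"dz":-0.07,"spin":0,"hand":1},{"dx":-0.03,"dy":0,"dz":-0.11,"spin":0,"hand":1}]'
python3 -m jog '[{"dx":-0.04,"dy":-0.01,"dz":-0.02,"spin":0,"hand":1},{"dx":-0.08,"dy":-0.02,"dz":-0.03,"spin":0,"hand":1},{"dx":-0.08,"dy":-0.02,"dz":-0.03,"spin":0,"hand":1},{"dx":-0.08,"dy":-0.02,"dz":-0.03,"spin":0,"hand":1}]'
python3 -c "
from h import *
dest('pics/w4.png')
import cv2
a=cv2.imread('pics/w4.png')[0:300,150:550];cv2.imwrite('pics/w4c.png',cv2.resize(a,(800,600),interpolation=cv2.INTER_CUBIC))"
```

```text
clock: 9.25
tool_pos: [0.5248, 0.1095, 0.1789]
eef_rot: [[0.011, 1.0, -0.003], [1.0, -0.011, 0.001], [0.001, -0.003, -1.0]]
contact_force: [0.3, -0.1, -1.0]
gripper_width: 0.0003
grasp_force: 0.0
clock: 9.58
tool_pos: [0.5054, 0.0282, 0.2098]
eef_rot: [[0.014, 1.0, 0.002], [1.0, -0.014, 0.0], [0.0, 0.002, -1.0]]
contact_force: [-0.3, 1.3, -0.1]
gripper_width: 0.0004
grasp_force: 0.0
```

View pics/w4c.png

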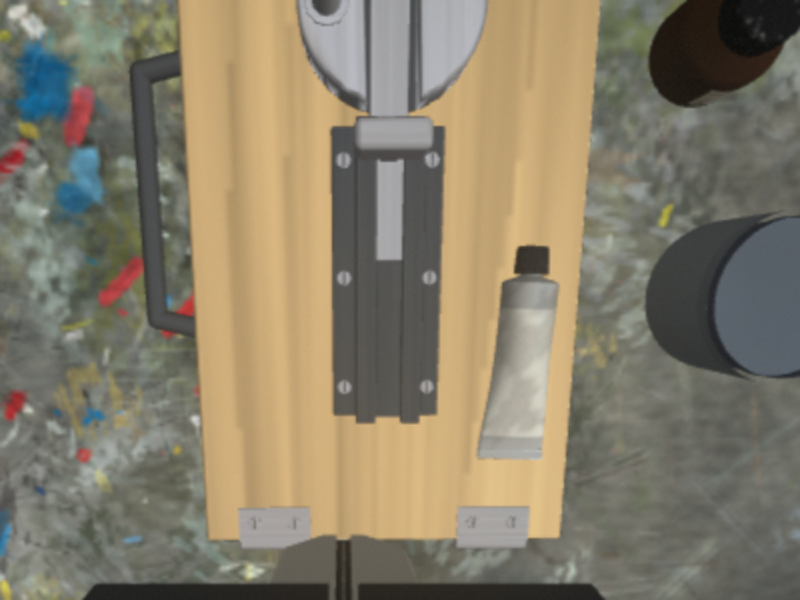

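The bar runs through the disc and the thumb plate is at the guide's end, crop (394,126). The tube, bottle and jar are untouched. Quick numeric check:

```bash
python3 -c "
from h import *
f=lambda u,v,z:ray('wrist',150+u/2-.25,v/2-.25,z)
print('plate top front/rear edges',f(394,118,.087),f(394,146,.087),'bar rear end',f(390,260,.05),'guide rear',f(388,415,.04))
import cv2
a=arm.grab_frame('top')[240:380,205:410,::-1];cv2.imwrite('pics/c2.png',cv2.resize(a,(800,546),interpolation=cv2.INTER_CUBIC))"
```

```text
plate top front/rear edges [0.52722789 0.15914903 0.087     ] [0.52728662 0.14953814 0.087     ] bar rear end [0.52843071 0.10959138 0.05      ] guide rear [0.52847077 0.03872954 0.04      ]
```

View pics/c2.png

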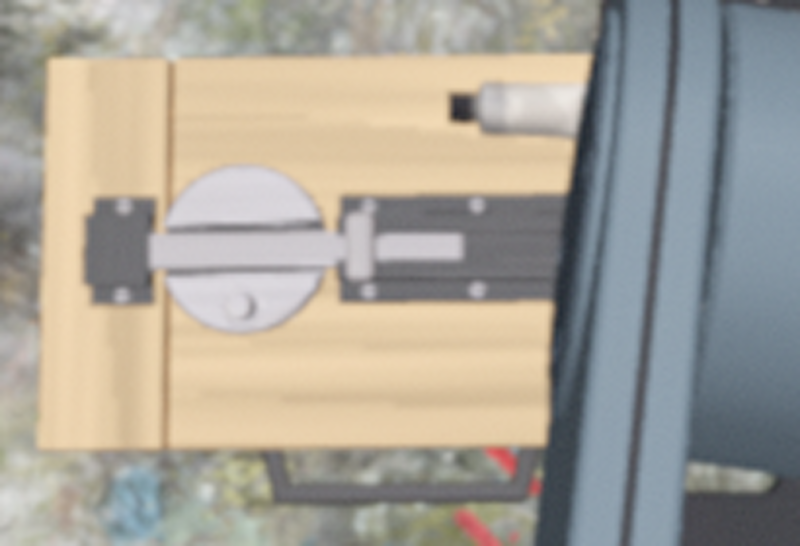

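The bar passes through the disc into the keeper. The plate at crop x 360 gives y ≈ 0.151, matching home at 0.1514. The arm is clear, so I'm handing in.

```bash
python3 -c "
from station import arm
print(arm.sign_off())"
```

```text
the job is handed in; nothing more can be done
None
```

The case is locked: the slot is lined up to within about 2°, the bar went through the disc and stopped firmly (about 10 N) fully home in the keeper, the tube, bottle and jar were not touched, and the arm finished clear at about 10 s.

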